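# Lay out the sampling set on the ringed mat round the timer and the tape roll

### The job

Lay out the sampling set on the white mat, each item standing upright in the middle of its own ring: in the row where the orange timer is, put the yellow-lidded cup in the ring next to the timer and the red-lidded cup at the far end, so that yellow stands between timer and red; in the row where the black tape roll is, put the amber dropper bottle in the ring next to the tape and the blue-lidded cup at the far end. Let nothing fall over, and leave the timer, the tape roll, and the forceps and syringe on the steel tray where they are.

Things in the scene. Friction and masses are not known exactly. Their poses are not given: they have to be found in the camera images.
- layout_mat: fixed level white mat 165 x 236 mm, 3 mm thick, on the left or right half of the trolley, turned up to 0.1 rad; six printed blue rings, 68 mm across. Origin: centre of its underside; x away from the robot, y left along the rows, z up. Ring centres: x = -42.5 (front row) or +42.5 mm (back row), y = +80 (left), 0 or -80 mm (right). A 99 mm green bottle is fixed in the trolley corner at the back left
- timer: round kitchen-type bench timer, white base and orange top, 62 mm in diameter, 44 mm tall; loose, already standing roughly on an end ring of the mat: front row left end or back row right end; the black tape roll has the other of these two rings; origin at the centre of its underside
- black_tape: black roll of tape with a tan core, lying flat, 59 mm in diameter, 19 mm tall; loose, already lying roughly on an end ring of the mat, in the row that the timer is not in; origin about the centre of its underside
- red_cup: specimen cup with a white body and a red screw lid, 46 mm in diameter over the lid (lid from 46 to 59 mm above its underside, body 42 mm wide below it), 59 mm tall, 30 g; loose; it starts upright somewhere on the steel tray; origin at the centre of its underside, z up; easily gripped round the lid from above
- yellow_cup: specimen cup with a white body and a yellow screw lid, 46 mm in diameter over the lid (lid from 46 to 59 mm above its underside, body 42 mm wide below it), 59 mm tall, 30 g; loose; it starts upright somewhere on the steel tray; origin at the centre of its underside, z up; easily gripped round the lid from above
- blue_cup: specimen cup with a white body and a blue screw lid, 46 mm in diameter over the lid (lid from 46 to 59 mm above its underside, body 42 mm wide below it), 59 mm tall, 30 g; loose; it starts upright somewhere on the steel tray; origin at the centre of its underside, z up; easily gripped round the lid from above
- dropper_bottle: amber glass dropper bottle with a black rubber dropper cap, standing: round body 33 mm in diameter up to 62 mm, narrower neck and cap above, 102 mm tall, 70 g; loose; it starts upright somewhere on the steel tray; origin at the centre of its underside, z up; easily gripped round the body 45 to 55 mm up
- forceps: steel dressing forceps lying on the steel tray (a flat tray 165 x 230 mm, 3 mm thick, with a rim under 3 mm high), 130 x 16 x 8 mm, loose, a bystander; origin at the centre of its underside
- syringe: clear 5 ml syringe lying on the steel tray beside the forceps, 85 x 23 x 14 mm, loose, a bystander; origin at the centre of its underside

How it is judged (in metres and radians):
At the end, for the whole second after the job is handed in: On the mat: yellow cup next to the timer, red cup at the other end of that row; dropper bottle next to the tape roll, blue cup at the other end of its row; each upright, still, released, within 15 mm of its ring centre along and across the rows; timer and tape moved under 15 mm (((x of timer in the frame of layout_mat below 0 m and x of yellow_cup in the frame of layout_mat between -0.0575 and -0.0275 m and y of yellow_cup in the frame of layout_mat between -0.015 and 0.015 m and x of red_cup in the frame of layout_mat between -0.0575 and -0.0275 m and y of red_cup in the frame of layout_mat between -0.095 and -0.065 m and x of dropper_bottle in the frame of layout_mat between 0.0275 and 0.0575 m and y of dropper_bottle in the frame of layout_mat between -0.015 and 0.015 m and x of blue_cup in the frame of layout_mat between 0.0275 and 0.0575 m and y of blue_cup in the frame of layout_mat between 0.065 and 0.095 m) or (x of timer in the frame of layout_mat above 0 m and x of yellow_cup in the frame of layout_mat between 0.0275 and 0.0575 m and y of yellow_cup in the frame of layout_mat between -0.015 and 0.015 m and x of red_cup in the frame of layout_mat between 0.0275 and 0.0575 m and y of red_cup in the frame of layout_mat between 0.065 and 0.095 m and x of dropper_bottle in the frame of layout_mat between -0.0575 and -0.0275 m and y of dropper_bottle in the frame of layout_mat between -0.015 and 0.015 m and x of blue_cup in the frame of layout_mat between -0.0575 and -0.0275 m and y of blue_cup in the frame of layout_mat between -0.095 and -0.065 m)) and z of each of red_cup, yellow_cup, blue_cup, dropper_bottle in the frame of layout_mat below 0.008 m and angle between each of red_cup, yellow_cup, blue_cup, dropper_bottle's own z axis and vertical below 0.1 rad and linear speed of each of red_cup, yellow_cup, blue_cup, dropper_bottle below 0.02 m/s and distance of each of timer, black_tape from where it was at the start of the episode below 0.015 m); the robot touches nothing.
It fails at once if one of the cups or the bottle is tipped over (angle between any of red_cup, yellow_cup, blue_cup, dropper_bottle's own z axis and vertical above 0.7 rad).
It fails at once if the timer or the tape roll is shifted by more than 20 mm (distance of any of timer, black_tape from where it was at the start of the episode above 0.02 m).
It fails at once if the forceps or the syringe is shifted by more than 30 mm (distance of any of forceps, syringe from where it was at the start of the episode above 0.03 m).
It also fails if it takes over 120 s, if anything falls off the work surface, if the arm or the gripper's body presses on something with over 40 N, if the wrist force passes 120 N, or if a joint passes its speed limit or range.

### The arm

A 6-joint arm with a two-finger parallel gripper is mounted at the origin on a cart in front of the work surface, level with it; the furniture and walls round the work are solid. World frame = base frame: x ahead of the robot, y to its left, z up, the work surface at z = 0. Lengths are in mm, angles in rad, forces in N, time in s.
With the tool pointing down it reaches from about 400 to 925 mm from the base axis. Payload 12.5 kg.
Tool frame: the origin (TCP) lies between the finger pads; the fingertips stand 14 mm ahead of it and the grasp point (between the pads) lies 5 mm behind it; x points along the fingers, y is the direction in which the jaws open and shut, and the axes are right-handed (so a half turn about x gives the same grasp; the last joint's range is limited). The gripper opens to 95 mm and grips with 3 to 60 N. Pads are 20 mm wide; open, the fingers measure 119 mm over their backs; the gripper's body (75 mm by 180 mm) begins 59 mm behind the grasp point.
Start: joints at [-1.393, 0.491, 1.559, -0, 1.092, -0.106], TCP at [175.026, -600.012, 202.761] pointing down, gripper open.
Joint ranges: [-3.1, 3.1], [-0.84, 2.19], [0.05, 2.79], [-1.13, 4.28], [0.06, 2.93], [-2.69, 2.69]. Speed limits (rad/s): [2.22, 2.22, 2.79, 3.14, 3.14, 3.14].

### API

Orientations are given as [roll, pitch, yaw] about the fixed x, y, z axes, in that order (R = Rz(yaw) Ry(pitch) Rx(roll)).
In Python, from cell import env, cams gives the robot as it stands.
- The arm moves only by the tool carry_out, never from a script. Its arguments are lists of equal length, an entry for each row: "grip": the closure, from -1 (fully open) to 1 (shut); "linear": the shift along the tool's x, y, z scaled (see below), a list of three; "turn": the turn about the tool's x scaled (see below). In form: {"grip": [grip, ...], "linear": [[tx, ty, tz], ...], "turn": [turn, ...]}. A call has 1 to 5 rows; each row shifts and turns the commanded pose from where the row before left it, along the tool's axes as they then stand; what a row does not reach is not made up. The controller multiplies each number of a shift by 0.5 m and each number of a turn by 180 degrees. A row lasts 1/10 s, in which the tool goes at most 50 mm and 8.59 degrees, less where a joint would pass 70% of its speed; a pose out of reach is approached as far as the arm can. A call with a number of a shift or a turn outside -1 to 1 is refused whole. A call with a gripper value outside its range is refused whole. The fingers move at their own pace and stop on an object; the grip force is fixed at half the most. Time passes only in rows, so rows that do not move let the fingers close. It gives the time, the measured TCP pose, the force and the opening at its end, in the units of the state.
- env.state(): the state, without advancing time (a new reading comes with each control period).
- cams.read_camera(name): name is "side" or "top" or "wrist"; returns the picture (420x560x3 uint8, blue, green, red); there is no depth.
- cams.camera_info(name): a dict with "fx", "fy", "cx", "cy" (pixels), "view" (4x4, takes a point from world to camera coordinates). Camera axes: x right, y down, z forward; pixel columns grow to the right and rows downward; lengths in mm; the calibration is good to about 2 mm. A picture is of the moment at which its call begins: read the wrist's pose just before it. camera_info takes no time and is no camera call; for the wrist camera it gives the pose at the moment of the call.
- env.job_done(): hands the job in, once; it reports no verdict.
The state is a dict: "t": time; "joints": joint angles; "qvel": joint speeds; "tau": joint torques, N m; "eef_pos": TCP position; "tcp_rot": TCP orientation; "ft_force": force on the tool from outside, world axes, zero at the start; "moment": the same for the moment, N m; "opening": opening from 0.0 (shut) to 1.0 (fully open).
Only numpy, scipy, OpenCV 4.12 (cv2) and the standard library are available. Lean on these libraries where they do the work, as an engineer would, in place of code of your own. Each camera call takes 0.05 s, during which the arm holds its last target. There are 200 camera calls.

## Working session

There is one attempt and no reset: what is moved stays moved. The work goes in short steps, Python scripts to look and compute and a tool call to move; the robot and the scene stay as the last step left them, time stands still between calls to the robot, and variables do not carry over. Pictures are saved under pics/ and viewed, about 12 in all and at most 16, crops included, and the job is handed in when it is done.

Besides the shell and the picture viewer there is one more tool, called after "Request:" by a JSON object that holds its "name" and its "arguments". carry_out: Moves the arm, as the interface text tells. Shifts and turns lie within -1 to 1; 1 stands for 0.5 m of shift or 180 degrees of turn. Its arguments: {"type":"object","properties":{"grip":{"type":"array"},"linear":{"type":"array"},"turn":{"type":"array"}},"required":["grip","linear","turn"]}

```bash
ls; mkdir -p pics; python3 - <<'E'
from cell import env,cams
import cv2
s=env.state();print({k:s[k] for k in('t','eef_pos','tcp_rot','opening')})
for n in('top','side'):
    cv2.imwrite(f'pics/{n}0.png',cams.read_camera(n));i=cams.camera_info(n);print(n,i)
E
```

```text
pics
{'t': 0.0, 'eef_pos': array([ 174.98802696, -599.72545658,  202.15396991]), 'tcp_rot': array([-1.66507763,  1.56966066,  1.7603312 ]), 'opening': 1.0003572458753944}
top {'fx': 544.4835138240787, 'fy': 544.4835138240787, 'cx': 266.5516766216617, 'cy': 207.833513537936, 'view': array([[-2.39676884e-02, -9.99012022e-01, -3.74236533e-02,
         5.81610815e+01],
       [-9.95782105e-01,  2.71730064e-02, -8.76334779e-02,
         5.04681904e+02],
       [ 8.85638111e-02,  3.51654324e-02, -9.95449569e-01,
         9.26736249e+02],
       [ 0.00000000e+00,  0.00000000e+00,  0.00000000e+00,
         1.00000000e+00]])}
side {'fx': 487.7153491744228, 'fy': 487.7153491744228, 'cx': 282.3617338702475, 'cy': 221.5604141379933, 'view': array([[-8.26738788e-01, -5.62324129e-01, -1.71624860e-02,
         4.14361282e+02],
       [-3.30602796e-01,  5.10288924e-01, -7.93918765e-01,
         1.69454510e+02],
       [ 4.55197504e-01, -6.50689471e-01, -6.07781576e-01,
         6.70812051e+02],
       [ 0.00000000e+00,  0.00000000e+00,  0.00000000e+00,
         1.00000000e+00]])}
```

View pics/top0.png

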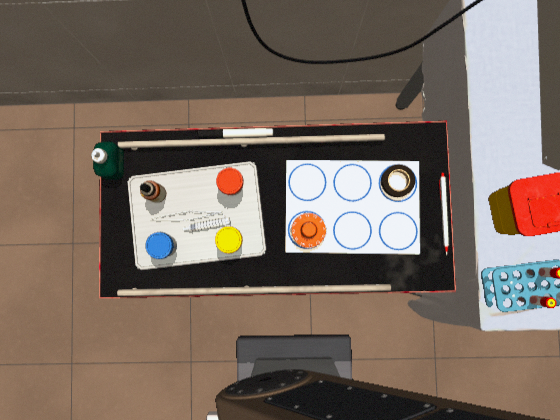

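View pics/side0.png

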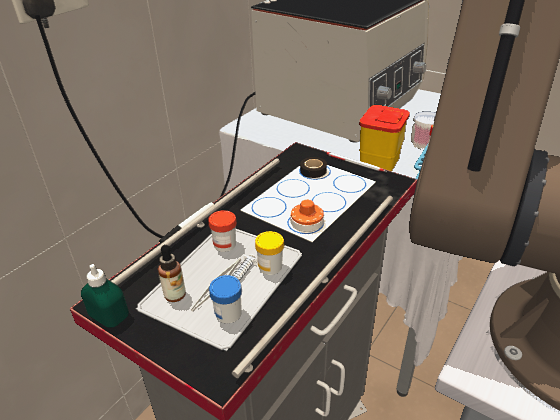

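Top view: the timer is front-left at (308,230) and the tape is back-right at (398,182). The cups are red (230,181), yellow (229,240) and blue (159,245), with the dropper at (150,190). So yellow goes front-middle, red front-right, dropper back-middle and blue back-left.

```bash
cat > h.py <<'E'
from cell import env,cams
import cv2,numpy as np
from scipy.spatial.transform import Rotation as Ro
def ray(i,uv,z):
    V=np.array(i['view']);R,t=V[:3,:3],V[:3,3];c=-R.T@t
    d=R.T@np.array([(uv[0]-i['cx'])/i['fx'],(uv[1]-i['cy'])/i['fy'],1]);return (c+d*(z-c[2])/d[2])
def blobs(img,lo,hi,amin=60):
    m=cv2.inRange(cv2.cvtColor(img,cv2.COLOR_BGR2HSV),lo,hi)
    n,l,st,ce=cv2.connectedComponentsWithStats(m)
    return [(st[k],ce[k]) for k in range(1,n) if st[k][4]>=amin]
LID={'red':((0,150,90),(7,255,255)),'yellow':((24,150,90),(34,255,255)),'blue':((98,120,90),(120,255,255))}
def R(): return Ro.from_euler('xyz',env.state()['tcp_rot']).as_matrix()
def go(p):
    "scaled tool shift to world point p (TCP)"
    s=env.state();return np.round(R().T@(np.array(p)-s['eef_pos'])/500,4)
E
python3 - <<'E'
from h import *
i=cams.camera_info('top');g=cv2.imread('pics/top0.png')
for n,(lo,hi) in LID.items():
    for st,c in blobs(g,lo,hi): print(n,st,c.round(1),ray(i,c,62).round(1))
# rings: inner white discs, and mat rect
hsv=cv2.cvtColor(g,cv2.COLOR_BGR2HSV)
m=cv2.inRange(hsv,(0,0,200),(180,40,255));m[:,:275]=0;m[:,430:]=0
n,l,st,ce=cv2.connectedComponentsWithStats(m)
for k in range(1,n):
    if st[k][4]>300: print('white',st[k],ce[k].round(1),ray(i,ce[k],3).round(1))
cn=max(cv2.findContours(m,0,2)[0],key=cv2.contourArea);r=cv2.minAreaRect(cn);print(r)
P=[ray(i,q,3)[:2].round(1) for q in cv2.boxPoints(r)];print(P)
print('dropper cap',ray(i,(148,187),105).round(1))
print(R().round(3))
E
```

```text
red [216 168  27  27 558] [229.4 180.9] [549.7 105.4  62. ]
red [ 509  173   51   63 2662] [536.6 204. ] [ 496.8 -400.2   62. ]
red [540 297  16  11  60] [546.2 301.5] [ 338.2 -404.9   62. ]
yellow [215 227  26  26 543] [227.9 239.4] [451.4 109.6  62. ]
blue [146 232  27  27 558] [158.7 245.1] [444.8 226.2  62. ]
white [ 286  160  134   94 5158] [352.6 206.2] [ 506.5 -106.6    3. ]
white [290 165  35  34 912] [306.9 181.6] [552.9 -27.2   3. ]
white [335 165  35  35 926] [352.  182.1] [ 549.6 -107.2    3. ]
white [335 213  35  35 950] [352.  229.9] [ 464.6 -104.1    3. ]
white [381 214  35  34 951] [397.8 230.5] [ 461.6 -184.1    3. ]
((352.51263427734375, 206.37652587890625), (134.01400756835938, 92.21890258789062), 0.6437457203865051)
[array([429.1,  15.2]), array([593.8,   8.9]), array([ 583.8, -228.9]), array([ 420.7, -219.2])]
dropper cap [537.7 232.7 105. ]
[[-0.     0.28  -0.96 ]
 [ 0.001 -0.96  -0.28 ]
 [-1.    -0.001 -0.   ]]
```

```bash
python3 -c "
import cv2
g=cv2.imread('pics/top0.png')[150:280,95:285];a=cv2.resize(g,None,fx=4,fy=4,interpolation=2);cv2.imwrite('pics/crop.png',a)"
```

```text
(no output)
```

View pics/crop.png

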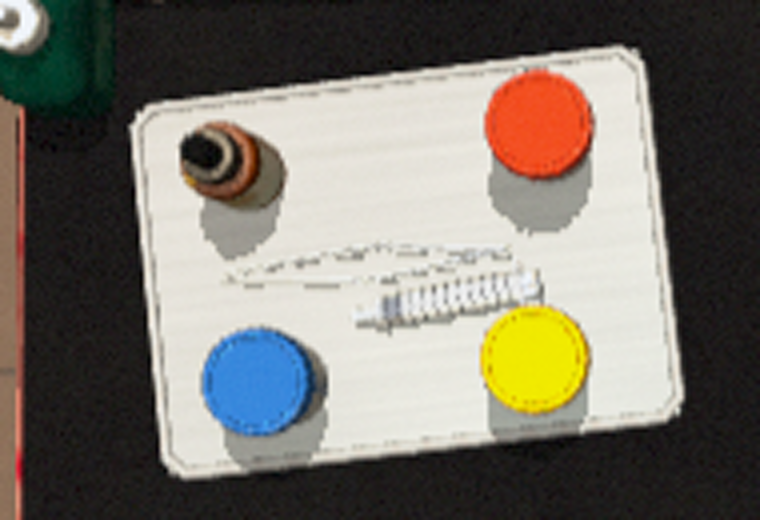

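Request:
{"name": "carry_out", "arguments": {"grip": [-1, -1, -1, -1, -1], "linear": [[-0.05, 0, 0], [-0.05, 0, 0], [-0.05, 0, 0], [-0.05, 0, 0], [0, 0, 0]], "turn": [0, -0.047, -0.047, -0.047, -0.047]}}

```text
t: 0.6
eef_pos: [175.2, -600.8, 306.0]
tcp_rot: [0.873, 1.566, -1.388]
ft_force: [-0.3, -0.5, 0.6]
opening: 1.005
```

Request:
{"name": "carry_out", "arguments": {"grip": [-1, -1, -1, -1, -1], "linear": [[0, 0, 0], [0, 0, 0], [0, 0, 0], [0, 0, 0], [0, 0, 0]], "turn": [-0.047, -0.047, -0.047, -0.047, -0.022]}}

```text
t: 1.1
eef_pos: [175.0, -599.9, 302.4]
tcp_rot: [-2.909, 1.57, 1.773]
ft_force: [0.1, 0.3, -1.3]
opening: 0.999
```

```bash
python3 - <<'E'
from h import *
s=env.state();print(s['t'],s['eef_pos'],s['joints']);print(R().round(3))
i=cams.camera_info('top')
for u in [(145.5,188),(148,187)]:print(ray(i,u,105).round(1))
for u in [(152,190.5),(153,190.5)]:print(ray(i,u,64).round(1))
from itertools import product
j=cams.camera_info('side')
def cr(i,uv):
    a,b=ray(i,uv,0),ray(i,uv,100);return a,b-a
a,d=cr(i,(536,204));b,e=cr(j,(385,115))
k=np.linalg.lstsq(np.c_[d,-e],b-a,rcond=None)[0];print('bin top',a+d*k[0],b+e*k[1])
print('to',go((300,-330,300)))
E
```

```text
1.1 [ 174.99293392 -599.85664659  302.38138648] [-1.39260139e+00  4.13347042e-01  1.41906013e+00 -1.69827160e-05
  1.30987641e+00 -1.36153397e+00]
[[-0.     1.    -0.031]
 [ 0.001 -0.031 -1.   ]
 [-1.    -0.    -0.001]]
[536.2 236.8 105. ]
[537.7 232.7 105. ]
[537.  236.5  64. ]
[537.  234.8  64. ]
bin top [ 497.20772242 -401.62847617   56.98638205] [ 489.85640007 -405.04840822   57.92952033]
to [ 0.0051  0.2331 -0.5472]
```

Request:
{"name": "carry_out", "arguments": {"grip": [-1, -1, -1, -1, -1], "linear": [[0, 0.039, -0.091], [0, 0.039, -0.091], [0, 0.039, -0.091], [0, 0.039, -0.091], [0, 0.039, -0.091]], "turn": [0, 0, 0, 0, 0]}}

```text
t: 1.6
eef_pos: [281.1, -374.3, 302.5]
tcp_rot: [-2.87, 1.571, 1.805]
ft_force: [1.1, -1.0, -0.5]
opening: 1.001
```

Request:
{"name": "carry_out", "arguments": {"grip": [-1, -1, -1, -1, -1], "linear": [[0, 0.039, -0.091], [0, 0.026, -0.088], [0, 0.026, -0.088], [0, 0.026, -0.088], [0, 0.026, -0.088]], "turn": [0, 0, 0, 0, 0]}}

```text
t: 2.1
eef_pos: [360.4, -155.7, 302.7]
tcp_rot: [0.776, 1.571, -0.832]
ft_force: [1.2, -0.4, -0.0]
opening: 1.001
```

Request:
{"name": "carry_out", "arguments": {"grip": [-0.4, -0.4, -0.4, -0.4, -0.4], "linear": [[0, 0.026, -0.088], [0, 0.026, -0.088], [0, 0.026, -0.088], [0, 0.026, -0.088], [0, 0.026, -0.088]], "turn": [0, 0, 0, 0, 0]}}

```text
t: 2.6
eef_pos: [433.4, 62.0, 302.7]
tcp_rot: [0.467, 1.571, -1.14]
ft_force: [1.0, -0.4, 0.7]
opening: 0.705
```

```bash
python3 - <<'E'
from h import *
i=cams.camera_info('wrist');g=cams.read_camera('wrist');cv2.imwrite('pics/w1.png',g)
s=env.state();print(s['t'],s['eef_pos'],s['joints'],s['opening']);print(R().round(3))
for n,(lo,hi) in LID.items():
    for st,c in blobs(g,lo,hi,400): print(n,st,c.round(1),ray(i,c,62).round(1))
print(go((451,109.5,100)))
E
```

```text
2.65 [434.81345468  66.64188    302.59077857] [5.15149245e-04 1.18359688e-01 1.83398099e+00 1.96686392e-03
 1.18869056e+00 3.40217809e-02] 0.7028471234850799
[[ 0.001  0.999 -0.034]
 [ 0.002 -0.034 -0.999]
 [-1.     0.    -0.002]]
red [349 127  35  33 890] [365.9 143. ] [548.6 107.6  62. ]
yellow [278 128  33  32 806] [294.  143.5] [450.8 110.5  62. ]
blue [ 269   30   35   40 1088] [286.1  49.3] [443.9 226.8  62. ]
[ 0.4054  0.0292 -0.086 ]
```

View pics/w1.png

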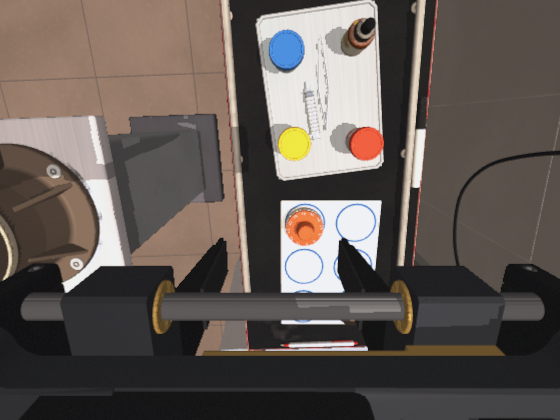

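Wrist view confirms the cup positions: yellow (294,143), red (366,143), blue (286,49). They agree with the top camera to 1–2 mm. Moving over yellow and down.

Request:
{"name": "carry_out", "arguments": {"grip": [-0.4, -0.4, -0.4, -0.4, -0.4], "linear": [[0.04, 0.015, -0.044], [0.04, 0.015, -0.044], [0.08, 0, 0], [0.08, 0, 0], [0.08, 0, 0]], "turn": [0, 0, 0, 0, 0]}}

```text
t: 3.15
eef_pos: [449.7, 103.6, 141.3]
tcp_rot: [1.415, 1.57, -0.192]
ft_force: [0.9, -0.5, 1.0]
opening: 0.694
```

Request:
{"name": "carry_out", "arguments": {"grip": [-0.4, -0.4, -0.4], "linear": [[0.085, 0, 0], [0, 0, 0], [0, 0, 0]], "turn": [0, 0, 0]}}

```text
t: 3.45
eef_pos: [450.1, 103.3, 100.6]
tcp_rot: [-1.39, 1.569, -2.998]
ft_force: [0.4, -0.3, 0.2]
opening: 0.703
```

```bash
python3 - <<'E'
from h import *
s=env.state();print(s['t'],s['eef_pos'],s['opening']);print(R().round(3))
print(go((451,110,50)))
E
```

```text
3.45 [450.05021906 103.33410699 100.62146679] 0.7032505686715881
[[-0.001  0.999 -0.037]
 [-0.    -0.037 -0.999]
 [-1.    -0.001  0.   ]]
[ 0.1012  0.0016 -0.0134]
```

Request:
{"name": "carry_out", "arguments": {"grip": [-0.4, -0.4, -0.4, -0.4, -0.4], "linear": [[0, 0.0016, -0.0134], [0.04, 0, 0], [0.04, 0, 0], [0.02, 0, 0], [0, 0, 0]], "turn": [0, 0, 0, 0, 0]}}

```text
t: 3.95
eef_pos: [451.3, 110.3, 50.6]
tcp_rot: [1.413, 1.571, -0.194]
ft_force: [-0.0, 0.7, 0.7]
opening: 0.7
```

Request:
{"name": "carry_out", "arguments": {"grip": [1, 1, 1, 1, 1], "linear": [[0, 0, 0], [0, 0, 0], [0, 0, 0], [0, 0, 0], [0, 0, 0]], "turn": [0, 0, 0, 0, 0]}}

```text
t: 4.45
eef_pos: [451.1, 110.0, 50.4]
tcp_rot: [1.405, 1.57, -0.203]
ft_force: [0.1, -0.1, -0.4]
opening: 0.339
```

Request:
{"name": "carry_out", "arguments": {"grip": [1, 1, 1, 1, 1], "linear": [[-0.02, 0, 0], [-0.05, 0, 0], [-0.08, 0, 0], [-0.05, 0, 0], [0, 0, 0]], "turn": [0, 0, 0, 0, 0]}}

```text
t: 4.95
eef_pos: [452.3, 110.2, 153.7]
tcp_rot: [1.688, 1.565, 0.081]
ft_force: [-0.4, -0.0, -1.3]
opening: 0.004
```

```bash
python3 - <<'E'
from h import *
s=env.state();print(s['t'],s['eef_pos'],s['opening']);print(R().round(3))
print(go((464.5,-104,50)))
cv2.imwrite('pics/s1.png',cams.read_camera('side'))
E
```

```text
4.95 [452.31219311 110.23332672 153.73505212] 0.004050691160053297
[[ 0.006  0.999 -0.037]
 [ 0.    -0.037 -0.999]
 [-1.     0.006 -0.001]]
[0.2074 0.0388 0.4274]
```

View pics/s1.png

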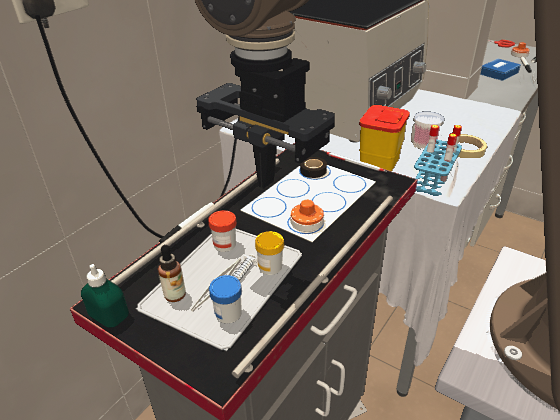

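The grip missed: the fingers shut to 0 and yellow still stands at (270,240). I'll check the reported TCP against the image.

```bash
python3 - <<'E'
from h import *
def pr(n,p):
    i=cams.camera_info(n);V=np.array(i['view']);c=V[:3,:3]@np.array(p)+V[:3,3];return (c[0]/c[2]*i['fx']+i['cx']).round(1),(c[1]/c[2]*i['fy']+i['cy']).round(1)
s=env.state();p=s['eef_pos'];print(s['t'],p)
for n in('side','top'):
    print(n,'tcp',pr(n,p),'tip',pr(n,p-[0,0,14]),'lid',pr(n,[451,110,62]))
for n in('side','top'):
    g=cams.read_camera(n);cv2.imwrite(f'pics/{n}2.png',g);i=cams.camera_info(n)
    for st,c in blobs(g,(18,150,60),(34,255,255),100): print(n,c.round(1),st,ray(i,c,62).round(1))
a=cv2.imread('pics/top2.png')[120:320,90:470];b=cv2.imread('pics/side2.png')[80:330,100:480]
cv2.imwrite('pics/both.png',cv2.resize(np.vstack([a,b]),None,fx=1.3,fy=1.3))
E
```

```text
5.0 [451.59283399 110.14200885 151.99331938]
side tcp (np.float64(266.2), np.float64(191.2)) tip (np.float64(266.6), np.float64(199.1)) lid (np.float64(268.7), np.float64(238.9))
top tcp (np.float64(221.1), np.float64(237.5)) tip (np.float64(222.2), np.float64(237.8)) lid (np.float64(227.7), np.float64(239.7))
side [262.1 126.2] [240 118  49  18 138] [ 690.9 -201.    62. ]
side [380.2 147.1] [ 359  124   47   47 1466] [ 431.2 -253.8   62. ]
side [269.  242.7] [255 231  29  24 578] [445.3 117.4  62. ]
top [502.1 211.9] [489 186  30  49 864] [ 485.3 -343.7   62. ]
```

View pics/both.png

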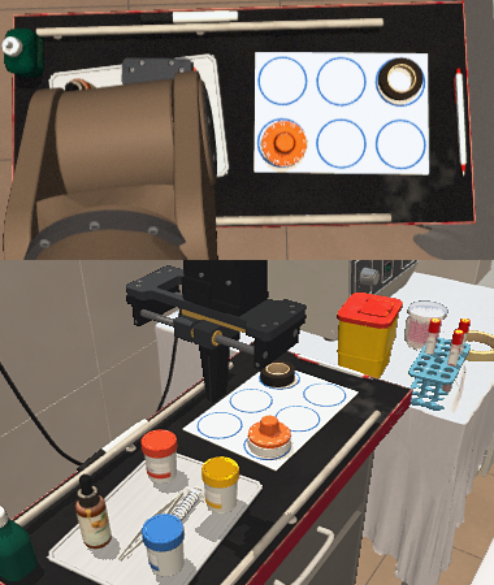

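Side view: the closed tips appear at about (264,187), but the reported pose predicts (267,199), so they may be about 20 mm higher than reported. I'll reopen and triangulate the tip with the wrist and side cameras.

Request:
{"name": "carry_out", "arguments": {"grip": [-0.4, -0.4, -0.4, -0.4, -0.4], "linear": [[0, 0, 0], [0, 0, 0], [0, 0, 0], [0, 0, 0], [0, 0, 0]], "turn": [0, 0, 0, 0, 0]}}

```text
t: 5.6
eef_pos: [451.0, 110.1, 150.0]
tcp_rot: [-1.229, 1.57, -2.836]
ft_force: [-0.4, -0.2, -0.5]
opening: 0.366
```

Request:
{"name": "carry_out", "arguments": {"grip": [-0.4, -0.4, -0.4, -0.4, -0.4], "linear": [[0, 0, 0], [0, 0, 0], [0, 0, 0], [0, 0, 0], [0, 0, 0]], "turn": [0, 0, 0, 0, 0]}}

```text
t: 6.1
eef_pos: [451.0, 110.0, 150.2]
tcp_rot: [0.428, 1.571, -1.179]
ft_force: [-0.8, 0.2, 0.1]
opening: 0.694
```

```bash
python3 - <<'E'
from h import *
s=env.state();print(s['t'],s['eef_pos'],s['opening'])
w=cams.read_camera('wrist');d=cams.read_camera('side');cv2.imwrite('pics/w3.png',w);cv2.imwrite('pics/s3.png',d)
cv2.imwrite('pics/c3.png',np.vstack([w[100:400],cv2.resize(d[80:290,180:460],(560,420))[:300]]))
i=cams.camera_info('wrist')
for n,(lo,hi) in LID.items():
    for st,c in blobs(w,lo,hi,400): print(n,st,c.round(1),ray(i,c,62).round(1))
V=np.array(i['view']);print('cam pos',-V[:3,:3].T@V[:3,3])
def pr(i,p):
    V=np.array(i['view']);c=V[:3,:3]@np.array(p)+V[:3,3];return (c[0]/c[2]*i['fx']+i['cx']).round(1),(c[1]/c[2]*i['fy']+i['cy']).round(1)
for sg in(-33,33):
  for dz in(0,-14): p=s['eef_pos']+R()[:,1]*sg+[0,0,dz];print(sg,dz,pr(i,p),pr(cams.camera_info('side'),p))
E
```

```text
6.1 [451.03245342 110.04514907 150.20991573] 0.6938974045636359
red [ 363  183   52   49 1943] [388.1 207. ] [548.4 109.   62. ]
blue [ 242   43   54   60 2499] [269.1  72.4] [444.1 227.5  62. ]
cam pos [453.36160751 189.32832408 332.41278663]
-33 0 (np.float64(232.2), np.float64(248.0)) (np.float64(284.9), np.float64(199.7))
-33 -14 (np.float64(235.4), np.float64(239.8)) (np.float64(285.0), np.float64(207.7))
33 0 (np.float64(334.0), np.float64(247.9)) (np.float64(249.2), np.float64(185.2))
33 -14 (np.float64(330.7), np.float64(239.8)) (np.float64(249.7), np.float64(193.0))
```

View pics/c3.png

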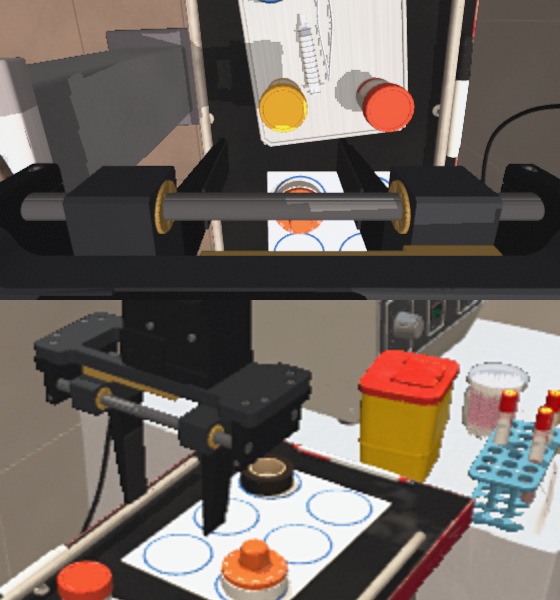

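Near finger tip is at about side (286,197) and the far one at (246,184), about 10 px above the predictions. So the fingertips really do sit about 20 mm higher than the reported pose says, and the first grasp closed over the lid's top edge. I'll descend to a reported z of 36 and look before closing.

Request:
{"name": "carry_out", "arguments": {"grip": [-0.4, -0.4, -0.4, -0.4, -0.4], "linear": [[0.08, 0, 0], [0.08, 0, 0], [0.04, 0, 0], [0.028, 0, 0], [0, 0, 0]], "turn": [0, 0, 0, 0, 0]}}

```text
t: 6.7
eef_pos: [450.2, 109.9, 34.7]
tcp_rot: [-1.405, 1.568, -3.013]
ft_force: [-0.6, 0.1, 0.4]
opening: 0.702
```

```bash
python3 - <<'E'
from h import *
s=env.state();print(s['t'],s['eef_pos'],s['opening'],s['ft_force'])
w=cams.read_camera('wrist');d=cams.read_camera('side')
cv2.imwrite('pics/c4.png',np.hstack([cv2.resize(w[100:310,180:400],None,fx=1.8,fy=1.8),cv2.resize(d[150:276,200:332],None,fx=3,fy=3)]))
j=cams.camera_info('side')
def pr(i,p):
    V=np.array(i['view']);c=V[:3,:3]@np.array(p)+V[:3,3];return (c[0]/c[2]*i['fx']+i['cx']).round(1),(c[1]/c[2]*i['fy']+i['cy']).round(1)
for sg in(-33,-45,33): p=s['eef_pos']+R()[:,1]*sg+[0,0,-14];print(sg,pr(j,p))
E
```

```text
6.7 [450.21481206 109.91397063  34.72186766] 0.7022744465482116 [-0.57412765  0.05423635  0.40826183]
-33 (np.float64(286.5), np.float64(266.7))
-45 (np.float64(292.6), np.float64(269.7))
33 (np.float64(254.2), np.float64(251.0))
```

View pics/c4.png

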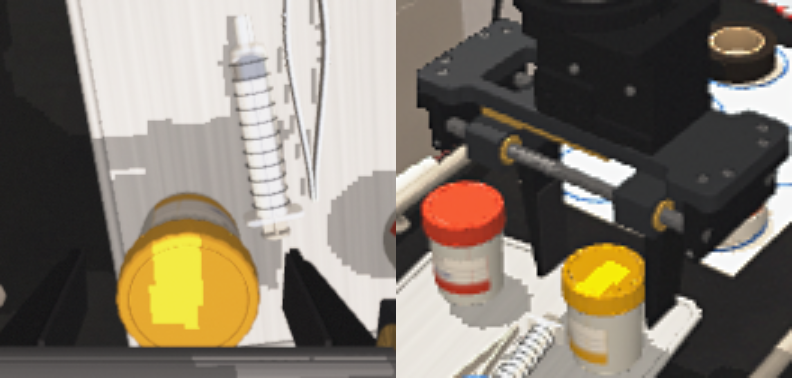

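Side tips are at (288,260) and (250,242), predicted (287,267) and (254,251), and wrist tips at row 239. With the finger's 10 mm half width, both views put the tips near z≈40, about 20 mm above spec. They straddle the cup correctly. I'll go a little lower and close.

Request:
{"name": "carry_out", "arguments": {"grip": [-0.4, -0.4, 1, 1, 1], "linear": [[0.012, 0.002, 0], [0, 0, 0], [0, 0, 0], [0, 0, 0], [0, 0, 0]], "turn": [0, 0, 0, 0, 0]}}

```text
t: 7.3
eef_pos: [452.1, 110.0, 30.4]
tcp_rot: [1.448, 1.57, -0.159]
ft_force: [-0.5, -0.2, 0.0]
opening: 0.507
```

Request:
{"name": "carry_out", "arguments": {"grip": [1, 1, 1, 1], "linear": [[0, 0, 0], [0, 0, 0], [0, 0, 0], [0, 0, 0]], "turn": [0, 0, 0, 0]}}

```text
t: 7.7
eef_pos: [452.1, 110.0, 30.3]
tcp_rot: [1.293, 1.571, -0.314]
ft_force: [-0.1, -0.5, 5.3]
opening: 0.466
```

Request:
{"name": "carry_out", "arguments": {"grip": [1, 1, 1, 1], "linear": [[0, 0, 0], [0, 0, 0], [-0.02, 0, 0], [-0.02, 0, 0]], "turn": [0, 0, 0, 0]}}

```text
t: 8.1
eef_pos: [451.9, 110.0, 50.7]
tcp_rot: [-1.323, 1.57, -2.931]
ft_force: [0.1, 0.3, -0.1]
opening: 0.465
```

```bash
python3 - <<'E'
from h import *
s=env.state();print(s['t'],s['eef_pos'],s['opening'],s['ft_force'])
w=cams.read_camera('wrist');d=cams.read_camera('side')
cv2.imwrite('pics/c5.png',np.hstack([cv2.resize(w[100:310,180:400],None,fx=1.8,fy=1.8),cv2.resize(d[150:276,200:332],None,fx=3,fy=3)]))
E
```

```text
8.1 [451.85204428 109.98293638  50.71374578] 0.46513456203676135 [ 0.06786367  0.30614471 -0.12163748]
```

View pics/c5.png

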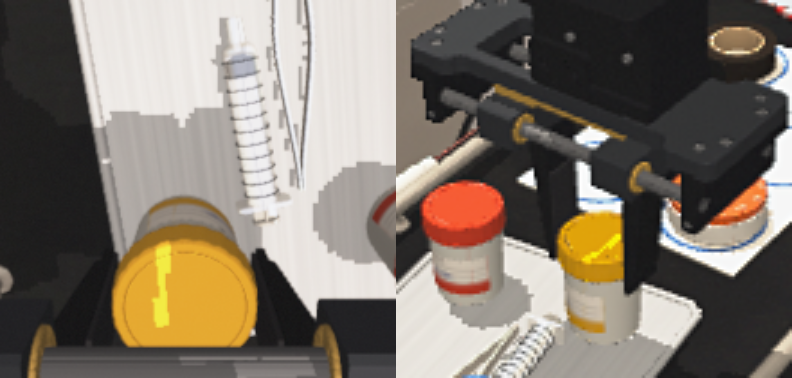

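The cup is lifted about 20 mm and upright between the fingers. Side view shows the lid about 10 px higher than before, with the finger at (278,247). Carrying it to the front-middle ring.

Request:
{"name": "carry_out", "arguments": {"grip": [1, 1, 1, 1, 1], "linear": [[-0.08, 0, 0], [-0.08, 0, 0.03], [0, 0.008, 0.08], [0, 0.008, 0.08], [0, 0.008, 0.08]], "turn": [0, 0, 0, 0, 0]}}

```text
t: 8.7
eef_pos: [459.0, -26.6, 130.8]
tcp_rot: [1.324, 1.569, -0.283]
ft_force: [1.3, 0.5, -0.7]
opening: 0.462
```

Request:
{"name": "carry_out", "arguments": {"grip": [1, 1, 1, 1, 1], "linear": [[0, 0.008, 0.08], [0, 0.008, 0.06], [0, 0, 0.02], [0, 0, 0], [0, 0, 0]], "turn": [0, 0, 0, 0, 0]}}

```text
t: 9.2
eef_pos: [463.8, -104.7, 130.2]
tcp_rot: [-2.037, 1.57, 2.639]
ft_force: [-0.1, 0.3, -0.1]
opening: 0.465
```

```bash
python3 - <<'E'
from h import *
s=env.state();print(s['t'],s['eef_pos'],s['opening'],s['ft_force']);print(R().round(3));print(go((464.5,-104,31)))
E
```

```text
9.2 [ 463.79883648 -104.7018769   130.16944539] 0.46517625456885464 [-0.14688372  0.31344021 -0.08732051]
[[-0.     0.999 -0.037]
 [ 0.    -0.037 -0.999]
 [-1.    -0.    -0.   ]]
[ 0.1983  0.0014 -0.0014]
```

Request:
{"name": "carry_out", "arguments": {"grip": [1, 1, 1, 1, 1], "linear": [[0.08, 0.0014, -0.0014], [0.06, 0, 0], [0.04, 0, 0], [0.016, 0, 0], [0, 0, 0]], "turn": [0, 0, 0, 0, 0]}}

```text
t: 9.7
eef_pos: [464.6, -103.8, 31.8]
tcp_rot: [-1.866, 1.569, 2.811]
ft_force: [-0.4, -0.4, 0.3]
opening: 0.465
```

Request:
{"name": "carry_out", "arguments": {"grip": [-0.4, -0.4, -0.4, -0.4, -0.4], "linear": [[0, 0, 0], [0, 0, 0], [0, 0, 0], [0, 0, 0], [0, 0, 0]], "turn": [0, 0, 0, 0, 0]}}

```text
t: 10.2
eef_pos: [465.0, -105.0, 32.5]
tcp_rot: [1.111, 1.57, -0.497]
ft_force: [-0.2, 0.1, -0.2]
opening: 0.699
```

Request:
{"name": "carry_out", "arguments": {"grip": [-0.4, -0.4, -0.4, -0.4, -0.4], "linear": [[-0.04, 0, 0], [-0.08, 0, 0], [-0.08, 0, 0], [0, 0.02, -0.08], [0, 0.02, -0.08]], "turn": [0, 0, 0, 0, 0]}}

```text
t: 10.7
eef_pos: [488.4, -25.5, 133.7]
tcp_rot: [1.394, 1.568, -0.217]
ft_force: [0.6, -0.7, -0.3]
opening: 0.701
```

Request:
{"name": "carry_out", "arguments": {"grip": [-0.4, -0.4, -0.4, -0.4, -0.4], "linear": [[0, 0.03, -0.08], [0, 0.03, -0.08], [0, 0.03, -0.08], [0, 0.024, -0.028], [0, 0, 0]], "turn": [0, 0, 0, 0, 0]}}

```text
t: 11.2
eef_pos: [550.5, 107.9, 132.0]
tcp_rot: [1.719, 1.57, 0.114]
ft_force: [0.2, 0.1, 0.1]
opening: 0.701
```

```bash
python3 - <<'E'
from h import *
i=cams.camera_info('wrist');w=cams.read_camera('wrist');d=cams.read_camera('side')
s=env.state();print(s['t'],s['eef_pos'],s['opening'],s['ft_force']);print(R().round(3));print(go((549,107,30)))
for n,(lo,hi) in LID.items():
    for st,c in blobs(w,lo,hi,400): print(n,st,c.round(1),ray(i,c,62).round(1))
cv2.imwrite('pics/c6.png',np.hstack([w,d]))
cv2.imwrite('pics/c6.png',cv2.resize(np.hstack([w,d]),None,fx=.7,fy=.7))
E
```

```text
11.3 [549.13014849 105.94445871 131.95175774] 0.7007418117252308 [0.00106115 0.65170887 0.08260342]
[[-0.001  0.999 -0.036]
 [-0.    -0.036 -0.999]
 [-1.    -0.001  0.   ]]
[ 2.039e-01 -2.000e-04 -2.200e-03]
red [ 258  189   50   52 2035] [282.4 214.1] [550.2 109.2  62. ]
blue [ 109   39   65   63 3133] [140.5  70.3] [446.  227.6  62. ]
```

View pics/c6.png

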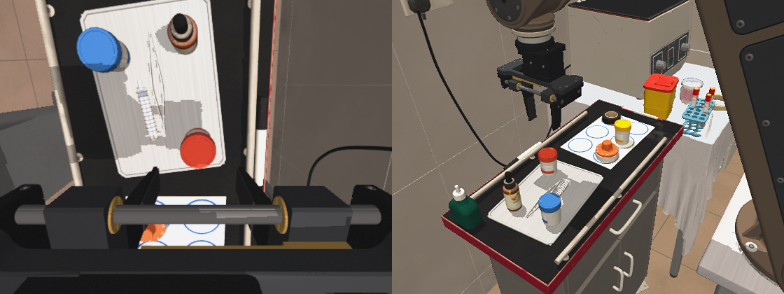

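Side view shows yellow standing upright on the front-middle ring, with the gripper over red at wrist (282,214). Picking red and carrying it to front-right.

Request:
{"name": "carry_out", "arguments": {"grip": [-0.4, -0.4, -0.4, -0.4, -0.4], "linear": [[0.08, 0.001, -0.003], [0.06, 0, 0], [0.04, 0, 0], [0.024, 0, 0], [0, 0, 0]], "turn": [0, 0, 0, 0, 0]}}

```text
t: 11.8
eef_pos: [549.4, 106.7, 29.3]
tcp_rot: [-1.4, 1.569, -3.009]
ft_force: [0.4, 0.4, -0.1]
opening: 0.699
```

Request:
{"name": "carry_out", "arguments": {"grip": [1, 1, 1, 1, 1], "linear": [[0, 0, 0], [0, 0, 0], [0, 0, 0], [0, 0, 0], [0, 0, 0]], "turn": [0, 0, 0, 0, 0]}}

```text
t: 12.3
eef_pos: [550.5, 107.7, 31.0]
tcp_rot: [1.604, 1.57, -0.004]
ft_force: [-0.8, -0.3, 6.3]
opening: 0.464
```

Request:
{"name": "carry_out", "arguments": {"grip": [1, 1, 1, 1], "linear": [[0, 0, 0], [0, 0, 0], [0, 0, 0], [-0.04, 0, 0]], "turn": [0, 0, 0, 0]}}

```text
t: 12.7
eef_pos: [549.2, 107.6, 49.1]
tcp_rot: [-1.425, 1.568, -3.032]
ft_force: [0.7, -0.5, -1.0]
opening: 0.465
```

Request:
{"name": "carry_out", "arguments": {"grip": [1, 1, 1, 1, 1], "linear": [[-0.08, 0, 0], [-0.08, 0, 0], [0, -0.022, 0.084], [0, -0.022, 0.084], [0, -0.022, 0.084]], "turn": [0, 0, 0, 0, 0]}}

```text
t: 13.2
eef_pos: [512.0, -18.1, 130.7]
tcp_rot: [1.328, 1.57, -0.279]
ft_force: [0.4, -1.4, -0.4]
opening: 0.465
```

Request:
{"name": "carry_out", "arguments": {"grip": [1, 1, 1, 1, 1], "linear": [[0, -0.022, 0.084], [0, -0.022, 0.084], [0, -0.022, 0.084], [0, -0.022, 0.084], [0, 0, 0]], "turn": [0, 0, 0, 0, 0]}}

```text
t: 13.7
eef_pos: [461.5, -187.2, 130.4]
tcp_rot: [0.57, 1.57, -1.041]
ft_force: [-0.1, 0.6, -0.4]
opening: 0.465
```

```bash
python3 - <<'E'
from h import *
d=cams.read_camera('side');cv2.imwrite('pics/s7.png',d)
s=env.state();print(s['t'],s['eef_pos'],s['opening'],s['ft_force']);print(R().round(3));print(go((461.6,-184.1,31)))
E
```

```text
13.75 [ 461.86332453 -185.22317077  130.33457966] 0.463745351846289 [ 0.57924078  0.16856626 -0.18299072]
[[ 0.     0.999 -0.04 ]
 [-0.    -0.04  -0.999]
 [-1.     0.     0.   ]]
[ 0.1987 -0.0007 -0.0023]
```

Request:
{"name": "carry_out", "arguments": {"grip": [1, 1, 1, 1, 1], "linear": [[0.08, -0.001, -0.002], [0.06, 0, 0], [0.04, 0, 0], [0.017, 0, 0], [0, 0, 0]], "turn": [0, 0, 0, 0, 0]}}

```text
t: 14.25
eef_pos: [462.2, -181.4, 31.3]
tcp_rot: [-2.049, 1.57, 2.628]
ft_force: [-0.2, 1.0, -0.6]
opening: 0.463
```

Request:
{"name": "carry_out", "arguments": {"grip": [-0.4, -0.4, -0.4, -0.4, -0.4], "linear": [[0, 0, 0], [0, 0, 0], [0, 0, 0], [0, 0, 0], [0, 0, 0]], "turn": [0, 0, 0, 0, 0]}}

```text
t: 14.75
eef_pos: [462.1, -182.4, 32.0]
tcp_rot: [0.973, 1.57, -0.635]
ft_force: [0.1, -0.0, 0.2]
opening: 0.697
```

Request:
{"name": "carry_out", "arguments": {"grip": [-0.4, -0.4, -0.4, -0.4, -0.4], "linear": [[-0.04, 0, 0], [-0.08, 0, 0], [-0.08, 0, 0], [0, -0.007, -0.082], [0, -0.007, -0.082]], "turn": [0, 0, 0, 0, 0]}}

```text
t: 15.25
eef_pos: [458.3, -100.0, 132.9]
tcp_rot: [1.237, 1.568, -0.373]
ft_force: [0.9, 0.6, -0.6]
opening: 0.7
```

Request:
{"name": "carry_out", "arguments": {"grip": [-0.4, -0.4, -0.4, -0.4, -0.4], "linear": [[0, -0.007, -0.082], [0, -0.007, -0.082], [0, -0.007, -0.082], [0, -0.007, -0.082], [0, -0.007, -0.082]], "turn": [0, 0, 0, 0, 0]}}

```text
t: 15.75
eef_pos: [447.7, 106.9, 131.9]
tcp_rot: [1.374, 1.57, -0.233]
ft_force: [1.7, -0.4, -0.8]
opening: 0.702
```

Request:
{"name": "carry_out", "arguments": {"grip": [-0.4, -0.4, -0.4, -0.4, -0.4], "linear": [[0, -0.007, -0.082], [0, -0.007, -0.082], [0, -0.004, -0.082], [0, 0, 0], [0, 0, 0]], "turn": [0, 0, 0, 0, 0]}}

```text
t: 16.25
eef_pos: [443.1, 229.1, 131.5]
tcp_rot: [-0.762, 1.57, -2.367]
ft_force: [-0.0, -0.5, 0.5]
opening: 0.699
```

```bash
python3 - <<'E'
from h import *
d=cams.read_camera('side');cv2.imwrite('pics/s8.png',d)
s=env.state();print(s['t'],s['eef_pos'],s['opening'],s['ft_force']);print(R().round(3));print(go((444.5,226.5,30.5)))
E
```

```text
16.3 [443.29076149 228.26120036 131.60672479] 0.7014540272247748 [-0.06040416  0.17064705  0.09321822]
[[-0.     0.999 -0.036]
 [-0.    -0.036 -0.999]
 [-1.    -0.     0.   ]]
[0.2022 0.0026 0.0034]
```

View pics/s8.png

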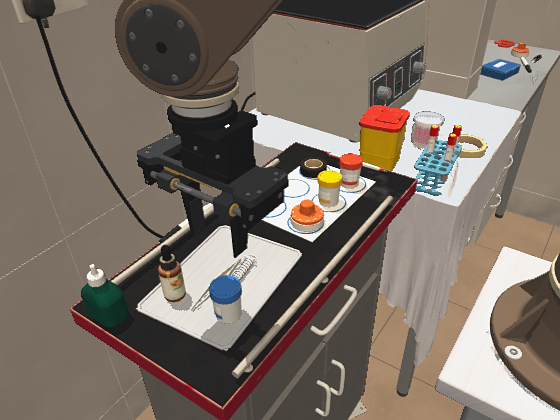

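Side view shows yellow (330,188) and red (350,170) upright on their rings. The gripper body could overhang the dropper's cap while picking blue, so I'll take the dropper first.

Request:
{"name": "carry_out", "arguments": {"grip": [-0.4, -0.4, -0.4, -0.4], "linear": [[0, 0.08, -0.01], [0, 0.08, -0.01], [0, 0.027, -0.003], [0, 0, 0]], "turn": [0, 0, 0, 0]}}

```text
t: 16.7
eef_pos: [539.0, 234.9, 131.3]
tcp_rot: [0.296, 1.571, -1.314]
ft_force: [-0.9, -0.0, -0.4]
opening: 0.701
```

```bash
python3 - <<'E'
from h import *
i=cams.camera_info('wrist');w=cams.read_camera('wrist')
s=env.state();print(s['t'],s['eef_pos'],s['opening']);print(go((537,236,34)))
def pr(p):
    V=np.array(i['view']);c=V[:3,:3]@np.array(p)+V[:3,3];return np.array([c[0]/c[2]*i['fx']+i['cx'],c[1]/c[2]*i['fy']+i['cy']])
g=w.copy()
for z in(105,65,3): cv2.circle(g,tuple(int(v) for v in pr((537,236,z))),3,(0,255,0),-1)
cv2.imwrite('pics/c9.png',cv2.resize(g[80:330,130:430],None,fx=2,fy=2))
E
```

```text
16.75 [537.57823372 235.10126167 131.25738264] 0.7033826090971328
[ 0.1945 -0.0011 -0.0018]
```

View pics/c9.png

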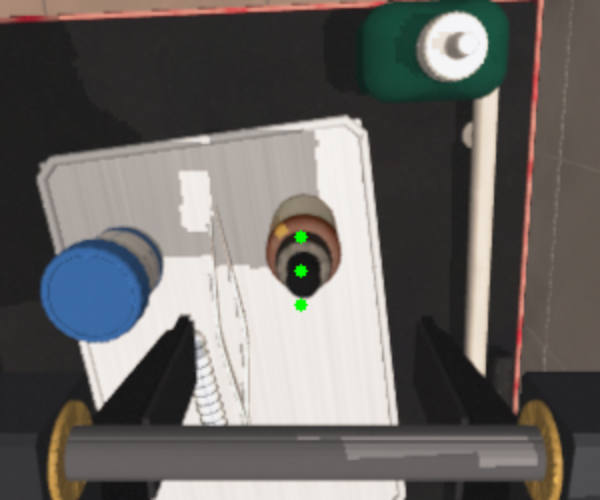

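The wrist view puts the cap about 10 px further out (+y) than my top-view estimate of (537,236). Green dots are the predictions and the cap is at crop (302,280). I'll cross-check with rays from all three views.

```bash
python3 - <<'E'
from h import *
i=cams.camera_info('wrist');print('blue lid',ray(i,(177,223),62).round(1))
print('cap w',ray(i,(281,221),105).round(1),'shoulder w',ray(i,(282,204),64).round(1))
def pr(i,p):
    V=np.array(i['view']);c=V[:3,:3]@np.array(p)+V[:3,3];return np.array([c[0]/c[2]*i['fx']+i['cx'],c[1]/c[2]*i['fy']+i['cy']]).round(1)
T,S=cams.camera_info('top'),cams.camera_info('side')
for y in(232,236,240,244):
    print(y,*[(n,pr(q,(537,y,105)),pr(q,(537,y,64)),pr(q,(537,y,3))) for n,q in(('top',T),('side',S),('w',i))])
print(pr(i,(444.5,226.5,62)))
g=cv2.imread('pics/s8.png')[235:315,130:210];t=cv2.imread('pics/top0.png')[160:240,120:200]
cv2.imwrite('pics/c10.png',cv2.resize(np.hstack([g,t]),None,fx=5,fy=5,interpolation=cv2.INTER_NEAREST))
E
```

```text
blue lid [444.9 232.1  62. ]
cap w [536.5 244.7 105. ] shoulder w [537.2 246.2  64. ]
232 ('top', array([148.5, 187.4]), array([154.6, 190.4]), array([162.8, 194.5])) ('side', array([169.7, 240.3]), array([174. , 261.6]), array([179.9, 290.6])) ('w', array([282.4, 237.5]), array([282.4, 219.9]), array([282.4, 201.7]))
236 ('top', array([146. , 187.5]), array([152.3, 190.5]), array([160.6, 194.5])) ('side', array([167.7, 241.8]), array([172.1, 263.1]), array([178.2, 292.1])) ('w', array([282.2, 232.3]), array([282.2, 215.5]), array([282.3, 198.1]))
240 ('top', array([143.5, 187.5]), array([149.9, 190.6]), array([158.4, 194.6])) ('side', array([165.7, 243.3]), array([170.2, 264.6]), array([176.3, 293.7])) ('w', array([282. , 227.2]), array([282., 211.]), array([282.1, 194.4]))
244 ('top', array([141.1, 187.6]), array([147.6, 190.6]), array([156.2, 194.7])) ('side', array([163.6, 244.8]), array([168.2, 266.2]), array([174.5, 295.3])) ('w', array([281.7, 222. ]), array([281.9, 206.5]), array([282. , 190.6]))
[177.4 229. ]
```

View pics/c10.png

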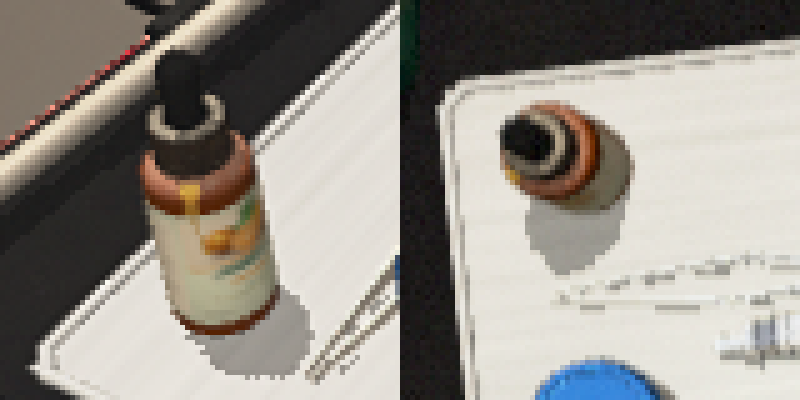

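Views give y≈238 (top), 240 (side, base at (175.6,297)) and 242 (wrist). I'll use (537,240), which the 20 mm wide pads tolerate.

Request:
{"name": "carry_out", "arguments": {"grip": [-0.4, -0.4, -0.4, -0.4, -0.4], "linear": [[0, -0.001, -0.01], [0.07, 0, 0], [0.06, 0, 0], [0.04, 0, 0], [0.024, 0, 0]], "turn": [0, 0, 0, 0, 0]}}

```text
t: 17.25
eef_pos: [535.7, 241.5, 33.5]
tcp_rot: [-1.191, 1.569, -2.799]
ft_force: [0.1, -0.2, -0.2]
opening: 0.694
```

Request:
{"name": "carry_out", "arguments": {"grip": [0, 0, 1, 1, 1], "linear": [[0, 0, 0], [0, 0, 0], [0, 0, 0], [0, 0, 0], [0, 0, 0]], "turn": [0, 0, 0, 0, 0]}}

```text
t: 17.75
eef_pos: [537.4, 241.8, 35.4]
tcp_rot: [1.818, 1.57, 0.21]
ft_force: [1.0, -0.8, 0.4]
opening: 0.338
```

Request:
{"name": "carry_out", "arguments": {"grip": [1, 1, 1, 1, 1], "linear": [[0, 0, 0], [0, 0, 0], [0, 0, 0], [-0.02, 0, 0], [-0.02, 0, 0]], "turn": [0, 0, 0, 0, 0]}}

```text
t: 18.25
eef_pos: [536.9, 241.6, 55.2]
tcp_rot: [-1.087, 1.57, -2.695]
ft_force: [0.0, -0.2, -0.2]
opening: 0.327
```

```bash
python3 - <<'E'
from h import *
w=cams.read_camera('wrist');d=cams.read_camera('side')
s=env.state();print(s['t'],s['eef_pos'],s['opening'],s['ft_force'],R().round(3))
cv2.imwrite('pics/c11.png',np.hstack([cv2.resize(w[50:310,160:400],None,fx=1.5,fy=1.5),cv2.resize(d[170:300,110:240],(390,390))]))
E
```

```text
18.35 [537.78278678 241.91327234  56.33615681] 0.32822816612476424 [ 0.01992615  0.09192148 -0.85650414] [[ 0.002  0.999 -0.037]
 [ 0.001 -0.037 -0.999]
 [-1.     0.002 -0.001]]
```

View pics/c11.png

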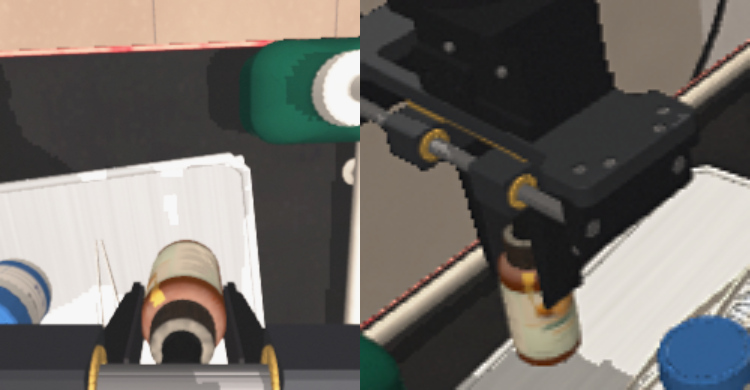

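The bottle is gripped on its upper body, lifted and upright: opening 0.328 (about 31 mm), base visible at side crop (545,355). Carrying it to back-middle.

Request:
{"name": "carry_out", "arguments": {"grip": [1, 1, 1, 1, 1], "linear": [[-0.06, 0, 0], [-0.09, 0, 0], [0, 0.003, 0.04], [0, 0.006, 0.08], [0, 0.006, 0.08]], "turn": [0, 0, 0, 0, 0]}}

```text
t: 18.85
eef_pos: [540.7, 140.8, 130.1]
tcp_rot: [1.603, 1.57, -0.003]
ft_force: [1.5, -0.5, -0.4]
opening: 0.328
```

Request:
{"name": "carry_out", "arguments": {"grip": [1, 1, 1, 1, 1], "linear": [[0, 0.006, 0.08], [0, 0.006, 0.08], [0, 0.006, 0.08], [0, 0.006, 0.08], [0, 0.006, 0.08]], "turn": [0, 0, 0, 0, 0]}}

```text
t: 19.35
eef_pos: [548.4, -60.6, 129.8]
tcp_rot: [1.042, 1.571, -0.566]
ft_force: [0.6, 0.4, -0.2]
opening: 0.332
```

Request:
{"name": "carry_out", "arguments": {"grip": [1, 1, 1, 1], "linear": [[0, 0.005, 0.06], [0, 0, 0.035], [0, 0, 0], [0, 0, 0]], "turn": [0, 0, 0, 0]}}

```text
t: 19.75
eef_pos: [549.2, -106.4, 129.7]
tcp_rot: [-2.203, 1.571, 2.472]
ft_force: [-0.1, -0.5, -1.2]
opening: 0.331
```

```bash
python3 - <<'E'
from h import *
s=env.state();print(s['t'],s['eef_pos'],s['opening'],R().round(3));print(go((549.6,-106.5,36)))
E
```

```text
19.75 [ 549.16955035 -106.36887303  129.69097378] 0.33064955895955 [[-0.     0.999 -0.037]
 [ 0.    -0.037 -0.999]
 [-1.    -0.    -0.   ]]
[0.1874 0.0009 0.0003]
```

Request:
{"name": "carry_out", "arguments": {"grip": [1, 1, 1, 1, 1], "linear": [[0.07, 0.001, 0], [0.06, 0, 0], [0.04, 0, 0], [0.016, 0, 0], [0, 0, 0]], "turn": [0, 0, 0, 0, 0]}}

```text
t: 20.25
eef_pos: [550.0, -105.6, 36.3]
tcp_rot: [-1.856, 1.57, 2.82]
ft_force: [-0.1, 0.2, -0.7]
opening: 0.329
```

Request:
{"name": "carry_out", "arguments": {"grip": [-0.4, -0.4, -0.4, -0.4, -0.4], "linear": [[0, 0, 0], [0, 0, 0], [0, 0, 0], [0, 0, 0], [0, 0, 0]], "turn": [0, 0, 0, 0, 0]}}

```text
t: 20.75
eef_pos: [549.9, -106.6, 37.0]
tcp_rot: [1.123, 1.57, -0.485]
ft_force: [0.6, 0.0, -0.0]
opening: 0.673
```

Request:
{"name": "carry_out", "arguments": {"grip": [-0.4, -0.4, -0.4, -0.4, -0.4], "linear": [[-0.04, 0, 0], [-0.08, 0, 0], [-0.08, 0, 0], [-0.02, 0, 0], [0, -0.029, -0.082]], "turn": [0, 0, 0, 0, 0]}}

```text
t: 21.25
eef_pos: [538.8, -67.6, 148.4]
tcp_rot: [1.273, 1.565, -0.338]
ft_force: [0.4, 0.3, -0.8]
opening: 0.698
```

Request:
{"name": "carry_out", "arguments": {"grip": [-0.4, -0.4, -0.4, -0.4, -0.4], "linear": [[0, -0.029, -0.082], [0, -0.029, -0.082], [0, -0.029, -0.082], [0, -0.029, -0.082], [0, -0.029, -0.082]], "turn": [0, 0, 0, 0, 0]}}

```text
t: 21.75
eef_pos: [471.0, 143.9, 146.4]
tcp_rot: [-1.178, 1.57, -2.785]
ft_force: [1.0, 0.0, 0.5]
opening: 0.703
```

Request:
{"name": "carry_out", "arguments": {"grip": [-0.4, -0.4, -0.4, -0.4], "linear": [[0, -0.03, -0.082], [0, -0.03, -0.084], [0, 0, 0], [0, 0, 0]], "turn": [0, 0, 0, 0]}}

```text
t: 22.15
eef_pos: [444.5, 227.1, 146.3]
tcp_rot: [-0.863, 1.57, -2.468]
ft_force: [-0.2, -0.5, -0.7]
opening: 0.699
```

```bash
python3 - <<'E'
from h import *
i=cams.camera_info('wrist');w=cams.read_camera('wrist')
for st,c in blobs(w,*LID['blue'],400): print(st,c.round(1),ray(i,c,62).round(1))
g,T=cams.read_camera('top'),cams.camera_info('top');cv2.imwrite('pics/t12.png',g)
for n in LID:
    for st,c in blobs(g,*LID[n]): print(n,c.round(1),ray(T,c,62).round(1))
s=env.state();print(s['t'],s['eef_pos'],s['opening'],R().round(3));print(go((444.5,227,30.3)))
E
```

```text
[ 259  184   47   49 1828] [282.2 208.1] [443.9 229.7  62. ]
red [536.4 204. ] [ 496.8 -400.1   62. ]
red [403.3 229.2] [ 461.  -181.3   62. ]
red [545.3 301.5] [ 338.1 -403.6   62. ]
yellow [356.5 228.2] [ 464.6 -104.4   62. ]
blue [159.4 245.2] [444.6 225.   62. ]
22.25 [445.18088373 225.75649458 146.43192278] 0.7003289179247442 [[-0.     0.999 -0.037]
 [-0.    -0.037 -0.999]
 [-1.    -0.     0.   ]]
[ 0.2323 -0.0014 -0.0025]
```

View pics/t12.png

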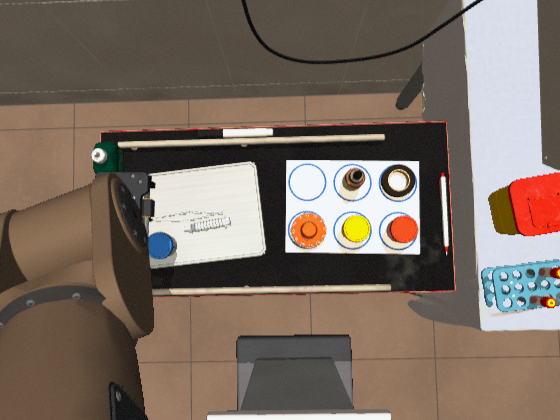

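Top view shows yellow at (464.6,-104.4) and red at (461,-181.3), each within 3 mm of its ring, with the dropper standing on back-middle at (353,178). Now blue.

Request:
{"name": "carry_out", "arguments": {"grip": [-0.4, -0.4, -0.4, -0.4, -0.4], "linear": [[0.08, -0.001, -0.002], [0.08, 0, 0], [0.05, 0, 0], [0.022, 0, 0], [0, 0, 0]], "turn": [0, 0, 0, 0, 0]}}

```text
t: 22.75
eef_pos: [444.5, 226.5, 29.8]
tcp_rot: [-1.139, 1.569, -2.748]
ft_force: [-0.3, 0.2, 0.4]
opening: 0.698
```

Request:
{"name": "carry_out", "arguments": {"grip": [1, 1, 1, 1, 1], "linear": [[0, 0, 0], [0, 0, 0], [0, 0, 0], [0, 0, 0], [0, 0, 0]], "turn": [0, 0, 0, 0, 0]}}

```text
t: 23.25
eef_pos: [445.0, 227.8, 31.6]
tcp_rot: [1.875, 1.569, 0.268]
ft_force: [-0.4, -0.8, 8.1]
opening: 0.465
```

Request:
{"name": "carry_out", "arguments": {"grip": [1, 1, 1, 1], "linear": [[0, 0, 0], [0, 0, 0], [0, 0, 0], [-0.04, 0, 0]], "turn": [0, 0, 0, 0]}}

```text
t: 23.65
eef_pos: [443.8, 227.3, 49.9]
tcp_rot: [-1.15, 1.568, -2.758]
ft_force: [0.0, 0.0, -0.1]
opening: 0.468
```

Request:
{"name": "carry_out", "arguments": {"grip": [1, 1, 1, 1, 1], "linear": [[-0.08, 0, 0], [-0.08, 0, 0], [0, 0.039, 0.083], [0, 0.039, 0.083], [0, 0.039, 0.083]], "turn": [0, 0, 0, 0, 0]}}

```text
t: 24.15
eef_pos: [498.8, 99.9, 131.5]
tcp_rot: [1.598, 1.569, -0.008]
ft_force: [0.4, 1.2, 0.2]
opening: 0.464
```

Request:
{"name": "carry_out", "arguments": {"grip": [1, 1, 1, 1, 1], "linear": [[0, 0.039, 0.083], [0, 0.039, 0.083], [0, 0.039, 0.083], [0, 0, 0], [0, 0, 0]], "turn": [0, 0, 0, 0, 0]}}

```text
t: 24.65
eef_pos: [552.1, -26.2, 130.6]
tcp_rot: [-1.771, 1.57, 2.903]
ft_force: [0.2, -0.1, -0.4]
opening: 0.463
```

```bash
python3 - <<'E'
from h import *
s=env.state();print(s['t'],s['eef_pos'],s['opening'],R().round(3));print(go((552.9,-27,31)))
E
```

```text
24.65 [552.1159923  -26.24106839 130.63735868] 0.46330491450276473 [[-0.     0.999 -0.039]
 [ 0.    -0.039 -0.999]
 [-1.    -0.    -0.   ]]
[0.1993 0.0017 0.0015]
```

Request:
{"name": "carry_out", "arguments": {"grip": [1, 1, 1, 1, 1], "linear": [[0.08, 0.0017, 0.0015], [0.06, 0, 0], [0.04, 0, 0], [0.017, 0, 0], [0, 0, 0]], "turn": [0, 0, 0, 0, 0]}}

```text
t: 25.15
eef_pos: [552.4, -25.1, 31.8]
tcp_rot: [-1.659, 1.569, 3.018]
ft_force: [-0.5, -0.5, 0.5]
opening: 0.466
```

Request:
{"name": "carry_out", "arguments": {"grip": [-0.4, -0.4, -0.4, -0.4, -0.4], "linear": [[0, 0, 0], [0, 0, 0], [0, 0, 0], [0, 0, 0], [0, 0, 0]], "turn": [0, 0, 0, 0, 0]}}

```text
t: 25.65
eef_pos: [553.2, -26.4, 32.4]
tcp_rot: [1.227, 1.57, -0.381]
ft_force: [0.4, -0.0, -0.1]
opening: 0.697
```

Request:
{"name": "carry_out", "arguments": {"grip": [-0.4, -0.4, -0.4, -0.4, -0.4], "linear": [[-0.04, 0, 0], [-0.08, 0, 0], [-0.09, 0, 0], [0, -0.03, -0.08], [0, -0.03, -0.08]], "turn": [0, 0, 0, 0, 0]}}

```text
t: 26.15
eef_pos: [526.4, 54.9, 138.6]
tcp_rot: [1.567, 1.568, -0.043]
ft_force: [0.1, 0.7, 0.2]
opening: 0.698
```

Request:
{"name": "carry_out", "arguments": {"grip": [-0.4, -0.4, -0.4, -0.4, -0.4], "linear": [[0, -0.03, -0.08], [0, -0.03, -0.08], [0, -0.03, -0.08], [0, -0.03, -0.08], [0, 0, 0]], "turn": [0, 0, 0, 0, 0]}}

```text
t: 26.65
eef_pos: [470.4, 220.3, 137.3]
tcp_rot: [-3.035, 1.57, 1.645]
ft_force: [0.1, -0.0, -1.0]
opening: 0.7
```

```bash
python3 - <<'E'
from h import *
g,T=cams.read_camera('top'),cams.camera_info('top');d=cams.read_camera('side')
for n in LID:
    for st,c in blobs(g,*LID[n]): print(n,c.round(1),ray(T,c,62).round(1))
s=env.state();print(s['t'],s['eef_pos'],s['opening'])
a=cv2.imread('pics/top0.png')
cv2.imwrite('pics/c13.png',np.vstack([cv2.resize(np.hstack([a[145:265,280:430],g[145:265,280:430]]),None,fx=2.6,fy=2.6),cv2.resize(d[130:240,230:515],(780,280))]))
for z,y in((105,-107),(64,-107)):
    V=np.array(T['view']);c=V[:3,:3]@np.array([549.6,y,z])+V[:3,3];print('dropper ideal top px',z,(c[0]/c[2]*T['fx']+T['cx'],c[1]/c[2]*T['fy']+T['cy']))
# timer orange/tape core shift
for im in(a,g):
    m=im[145:265,280:430];print([ (c+[280,145]).round(1) for st,c in blobs(m,(7,150,90),(17,255,255),100)],[ (c+[280,145]).round(1) for st,c in blobs(m,(0,0,0),(180,255,60),150)])
E
```

```text
red [536.5 204. ] [ 496.8 -400.1   62. ]
red [403.3 229.2] [ 461.  -181.3   62. ]
red [545.5 301.4] [ 338.3 -404.    62. ]
yellow [356.5 228.2] [ 464.6 -104.4   62. ]
blue [307.8 177.4] [551.8 -26.6  62. ]
26.75 [471.69611561 217.39116098 137.22258909] 0.7028152246496308
dropper ideal top px 105 (np.float64(359.45409236501155), np.float64(173.48080023007046))
dropper ideal top px 64 (np.float64(356.1981181737201), np.float64(177.17968840649326))
[array([308.4, 230. ])] [array([359. , 199.4]), array([396.3, 181. ])]
[array([308.4, 230. ]), array([404.5, 229. ])] [array([359. , 199.3]), array([396.3, 181.1])]
```

View pics/c13.png

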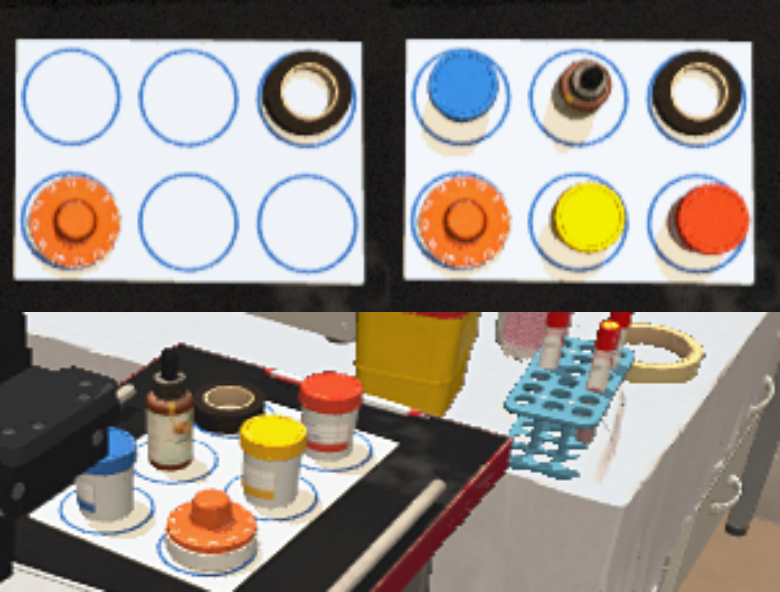

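All four stand upright in their rings: the blue, yellow and red lids are within 3 mm, and the dropper cap at (357.7,174.6) against an ideal (359.5,173.5). The timer and tape pixels haven't moved. Handing in.

```bash
python3 -c "
from cell import env
print(env.job_done())"
```

```text
the job is handed in; nothing more can be done
None
```

The layout is finished and handed in at about 27 s of robot time. In the front row, yellow stands next to the timer and red at the far end. In the back row, the dropper bottle stands next to the tape and blue at the far end.

**Last checks:** In the final top and side pictures all four stand upright and released, with the gripper clear. The three cups are within about 3 mm of their ring centres, and the bottle is about 3 mm off by eye. The timer and tape did not move measurably. I did not measure the forceps and syringe at the end. They looked undisturbed in the last full view before I picked up blue, and nothing went near them after that.

**What failed or disagreed:**
- **Missed grasp:** The first try at the yellow cup closed over the top of its lid without tipping or shifting it. The pictures showed the fingertips about 20 mm higher than the reported pose, so I gripped about 20 mm lower from then on.
- **Dropper position:** The three cameras disagreed on where the bottle stood by about 4 mm, after allowing for a 2–3 mm bias in the wrist view. I used the middle value.

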